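# Put the hex nut away through the kit tray's spring flap

### The arm

A 6-joint arm with a two-finger parallel gripper is mounted at the origin on the work surface. World frame = base frame: x ahead of the robot, y to its left, z up, the work surface at z = 0. Lengths are in mm, angles in rad, forces in N, time in s.
With the tool pointing down it reaches from about 400 to 925 mm from the base axis. Payload 12.5 kg.
Tool frame: the origin (TCP) lies midway between the tips of the shut fingers; the grasp point (between the pads) lies 19 mm behind it (env.grip_depth is the distance from the TCP to the grasp point, in mm); z points along the fingers, y is the line along which they close (so a half turn about z gives the same grasp; the last joint's range is limited). The gripper opens to 95 mm and grips with 3 to 60 N. Pads are 20 mm wide; open, the fingers measure 119 mm over their backs; the gripper's body (75 mm by 180 mm) begins 59 mm behind the grasp point.
Start: joints at [1.088, 0.491, 1.559, -0, 1.092, -0.106], TCP at [229.952, 581.179, 214.661] pointing down, gripper open.
Joint ranges: [-3.1, 3.1], [-0.84, 2.19], [0.05, 2.79], [-1.13, 4.28], [0.06, 2.93], [-2.69, 2.69]. Speed limits (rad/s): [2.22, 2.22, 2.79, 3.14, 3.14, 3.14].

### API

Orientations are given as [roll, pitch, yaw] about the fixed x, y, z axes, in that order (R = Rz(yaw) Ry(pitch) Rx(roll)).
In Python, from cell import monitor, viewer, order, env gives the robot as it stands.
- The arm moves only by the tool move_arm, never from a script. Its argument "moves" is one flat list of numbers, 4 for each row, row after row: the shift along the tool's x, y, z normalised to -1 to 1, where 1 is 0.15 m, then the turn about the tool's z normalised to -1 to 1, where 1 is pi/2 rad. A call has 1 to 10 rows; each row shifts and turns the commanded pose from where the row before left it, along the tool's axes as they then stand; what a row does not reach is not made up. A row lasts 1/8 s, in which the tool goes at most 62.5 mm and 10.7 degrees, less where a joint would pass 70% of its speed; a pose out of reach is approached as far as the arm can. A call with a number of a shift or a turn outside -1 to 1 is refused whole. A call with a gripper value outside its range is refused whole. "claw" is the finger opening in mm, from 0 to 95.1, set as the call begins (left out, the last holds). The fingers move at their own pace and stop on an object; the grip force is fixed at half the most. Time passes only in rows, so rows that do not move let the fingers close. It gives the time, the measured TCP pose, the force, the opening and the grip force at its end, in the units of the state.
- monitor.state(): the state, without advancing time (a new reading comes with each control period).
- viewer.read_camera(name): name is "scene" or "top" or "wrist"; returns the picture (384x512x3 uint8, red, green, blue); there is no depth.
- viewer.camera_info(name): a dict with "K" (3x3 intrinsics, pixels), "dist_coeffs" ([k1, k2, p1, p2, k3] as OpenCV has them; the pictures are not rectified), "camera_from_world" (4x4, takes a point from world to camera coordinates). Camera axes: x right, y down, z forward; pixel columns grow to the right and rows downward; lengths in mm; the calibration is good to about 2 mm. A picture is of the moment at which its call begins: read the wrist's pose just before it. camera_info takes no time and is no camera call; for the wrist camera it gives the pose at the moment of the call.
- order.job_done(): hands the job in; it is judged then, once.
The state is a dict: "t": time; "joints": joint angles; "qvel": joint speeds; "tau": joint torques, N m; "eef_pos": TCP position; "tcp_rot": TCP orientation; "ft_force": force on the tool from outside, world axes, zero at the start; "moment": the same for the moment, N m; "opening": opening from 0.0 (shut) to 1.0 (fully open); "grip_force": force on a finger pad.
Only numpy, scipy, OpenCV 4.12 (cv2) and the standard library are available. Lean on these libraries where they do the work, as an engineer would, in place of code of your own. Each camera call takes 0.05 s, during which the arm holds its last target. There are 200 camera calls.

### The job

In the kit tray, put the hex nut that stands in the open lane away in the pen behind the spring flap: push the flap open with one finger, and while that finger holds it open push the nut through with the other, far enough that the flap can swing fully shut behind it once you withdraw. The nut must not be used to shove the flap open, and it is only pushed along the tray floor: never pinch, lift or tip it. Leave the spare nuts, the magnet and the pointer where they are.

Things in the scene. Friction and masses are not known exactly. Their poses are not given: they have to be found in the camera images.
- tray: Beige plastic kit tray, fixed, 178 x 355 mm; floor 4 mm and walls 4 mm thick, wall tops 38 mm up. Origin: at bench level, on the centre line of the lane, in the plane of the shut flap. +y runs along the lane through the flap into the pen, +x to the side compartment (x +44 to +130), z up. Lane (y -150, open end, to 0; x -29 to +29) and pen (y 0 to 201; x -40 to +40) form one open-topped channel.
- pen (a point): Middle of the pen floor behind the flap's sweep: tray x 0, y +110, z 4 mm. The pen ends at a wall 91 mm further on. Beside the pen, the side compartment is half covered by a slide cover, top 47 mm over the bench, with a glass marble in a fixed seat at its edge.
- flap (a joint): Self-closing aluminium flap across the channel: upright leaf 76 mm long, 3 mm thick, 7 to 37 mm above the bench, on a vertical hinge at the +x side (tray x +38). 0 rad = shut, straight across; grows as it swings into the pen (tray +y) up to 1.55 rad, along the +x wall; it opens only that way. Spring: 0.02 N m shut, 0.07 N m wide open, damped; left alone it shuts in 1 s. It sweeps the pen up to 76 mm from its hinge.
- flap_hinge (a point): Point on the flap's hinge axis, fixed to the tray at tray x +38, y 0, z 22 mm.
- flap_tip (a point): Free end of the flap leaf at mid height (22 mm above the bench); moves with the flap.
- nut: The nut to put away, the only one in the lane: dark cast iron hex nut lying flat, 41 mm across flats, 47 mm across corners, 22 mm high, bore 23 mm, about 0.16 kg. Origin: centre of its underside, z up, x through the middle of a flat. It starts on the lane floor 65 to 100 mm before the flap, within 4 mm of the centre line, one flat facing the open end of the lane to within 0.2 rad.
- spare_nut_a: Bystander: a nut of the same kind lying in the side compartment. Origin: centre of its underside.
- spare_nut_b: Bystander: a nut of the same kind lying in the side compartment. Origin: centre of its underside.
- magnet: Bystander: blue painted horseshoe magnet with bare steel poles, 50 x 55 x 12 mm, lying flat in the side compartment. Origin: about its centre, on its underside.
- pointer: Bystander: wooden dowel pointer, 10 mm thick and 225 mm long, with 12 mm aluminium caps, lying on the bench along the tray's robot side. Origin: its middle, at bench level; its length is along y.
There are look-alikes about, which are no part of the job. Leave any red look-alike of the nut alone.

How it is judged:
By the outcome, as a careful person would: the job done as asked, in the order asked, and still so for the second after the job is handed in, with the robot touching nothing.
It also fails if it takes over 45 s, if anything falls off the work surface, if the arm or the gripper's body presses on something with over 40 N, if the wrist force passes 120 N, or if a joint passes its speed limit or range.

## Working session

There is one attempt and no reset: what is moved stays moved. The work goes in short steps, Python scripts to look and compute and a tool call to move; the robot and the scene stay as the last step left them, time stands still between calls to the robot, and variables do not carry over. Pictures are saved under pics/ and viewed, at most 10 in all, crops included, and the job is handed in when it is done.

Besides the shell and the picture viewer there is one more tool, called after ">>>" by a JSON object that holds its "api" and its "payload", one argument or row to a line. move_arm: Moves the arm, as the interface text tells. Scaled input: -1 to 1 covers 0.15 m each way for a shift and pi/2 rad each way for a turn. Its arguments: {"type":"object","properties":{"moves":{"type":"array"},"claw":{"type":"number"}},"required":["moves"]}

```bash
mkdir -p pics; ls
python3 - <<'E'
from cell import monitor, viewer, order, env
import cv2
s=monitor.state();print(s)
for n in("top","scene"):
    im=viewer.read_camera(n);cv2.imwrite(f"pics/{n}0.png",im[:,:,::-1])
    i=viewer.camera_info(n);print(n,i)
E
```

```text
pics
{'t': 0.0, 'joints': array([ 1.08842548e+00,  4.91523015e-01,  1.55945612e+00, -3.37703266e-05,
        1.09169172e+00, -1.05579146e-01]), 'qvel': array([-5.11072118e-04, -4.22102532e-05, -1.35701089e-03,  1.23739365e-03,
        2.95092997e-04, -1.04226620e-03]), 'tau': array([-2.29551013e-03, -6.12634134e+01, -2.58178318e+01,  6.90926844e-02,
        4.83141316e-02, -1.22524148e-04]), 'eef_pos': array([229.82128822, 580.94661919, 214.08215656]), 'tcp_rot': array([-3.14051730e+00, -8.38391754e-05,  2.76481649e+00]), 'ft_force': array([-0.3118384 ,  1.11385584,  0.16720456]), 'moment': array([ 0.04321198,  0.01774865, -0.0122094 ]), 'grip_force': 0.0, 'opening': 0.9986392235149437}
top {'K': array([[378.82622482,   0.        , 261.57566624],
       [  0.        , 378.82622482, 193.78050958],
       [  0.        ,   0.        ,   1.        ]]), 'dist_coeffs': array([-0.08615606,  0.        ,  0.        ,  0.        ,  0.        ]), 'camera_from_world': array([[-2.20018590e-02, -9.99012088e-01, -3.86104376e-02,
         2.32463129e+01],
       [-9.85438020e-01,  2.81836258e-02, -1.67683012e-01,
         5.44039428e+02],
       [ 1.68605539e-01,  3.43588552e-02, -9.85084586e-01,
         6.02725277e+02],
       [ 0.00000000e+00,  0.00000000e+00,  0.00000000e+00,
         1.00000000e+00]])}
scene {'K': array([[440.42770857,   0.        , 249.62589855],
       [  0.        , 440.42770857, 189.45862466],
       [  0.        ,   0.        ,   1.        ]]), 'dist_coeffs': array([-0.14353508,  0.        ,  0.        ,  0.        ,  0.        ]), 'camera_from_world': array([[-8.10350742e-01,  5.85943008e-01,  1.57067158e-03,
         4.53233722e+02],
       [ 4.22431041e-01,  5.86069484e-01, -6.91429372e-01,
        -1.99972671e+02],
       [-4.06058728e-01, -5.59636804e-01, -7.22442356e-01,
         9.90675598e+02],
       [ 0.00000000e+00,  0.00000000e+00,  0.00000000e+00,
         1.00000000e+00]])}
```

```bash
python3 -c "
import cv2
for n in('top','scene'):
    cv2.imwrite(f'pics/{n}0b.png',cv2.resize(cv2.imread(f'pics/{n}0.png'),(800,600),interpolation=cv2.INTER_CUBIC))"
```

```text
(no output)
```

View pics/top0b.png

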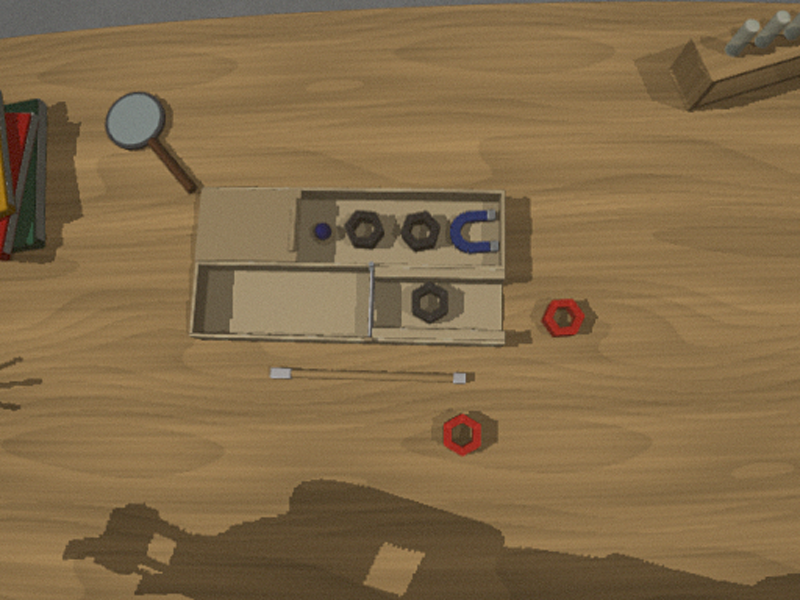

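View pics/scene0b.png

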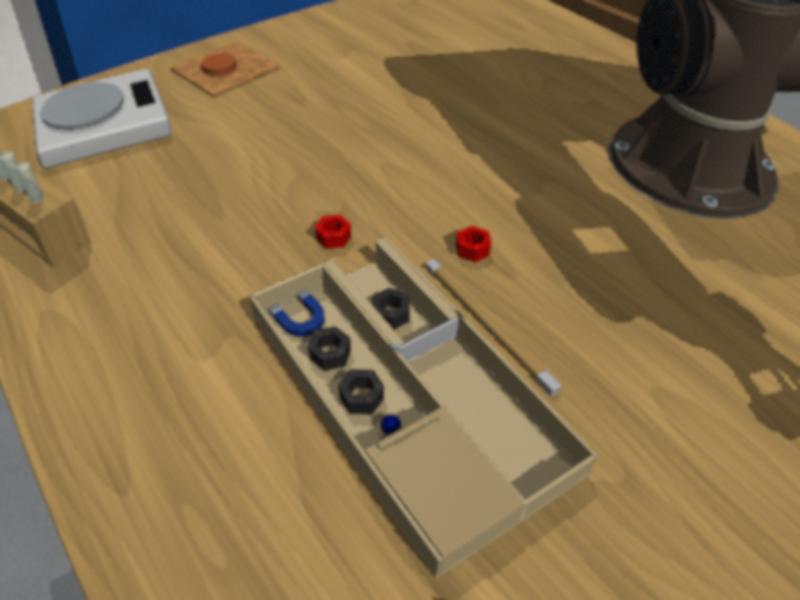

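Top view: the tray runs left–right, with world +y to the left. Its outer corners are at about (198,188), (190,337), (504,343) and (504,190). The flap is at x≈371, the lane nut at (431,302), and red look-alikes sit outside the tray. I'll enlarge this and fit the tray pose.

```bash
python3 -c "
import cv2
a=cv2.imread('pics/top0.png')[115:225,120:330]
cv2.imwrite('pics/crop.png',cv2.resize(a,None,fx=3.8,fy=3.8,interpolation=cv2.INTER_CUBIC))"
```

```text
(no output)
```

View pics/crop.png

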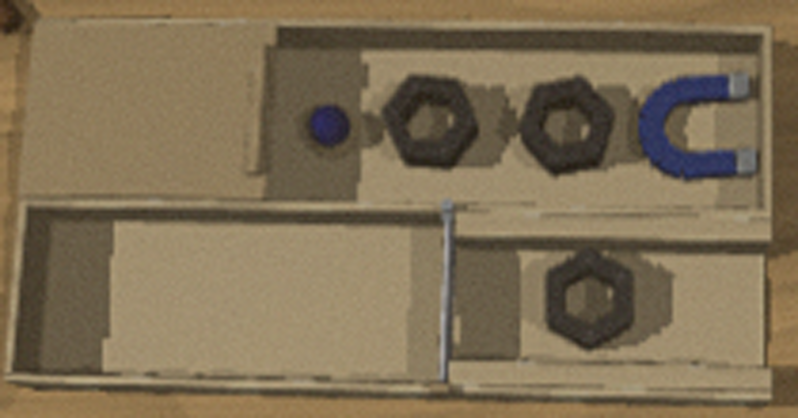

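Crop: pen inner corners at about (28,207) and (15,375), lane inner wall tops at (768,240) and (768,367), flap ends at (447,205) and (445,380), and the nut's top centred at about (590,297).

```bash
cat > h.py <<'E'
import numpy as np,cv2
from cell import monitor,viewer,env
from scipy.optimize import least_squares
def ray(px,z,cam):
    i=viewer.camera_info(cam);T=i['camera_from_world']
    n=cv2.undistortPoints(np.float64([[px]]),i['K'],i['dist_coeffs'])[0,0]
    d=T[:3,:3].T@[n[0],n[1],1];o=-T[:3,:3].T@T[:3,3]
    return o+d*(z-o[2])/d[2]
E
python3 - <<'E'
from h import *
f=lambda p:(120+(p[0]+.5)/3.8-.5,115+(p[1]+.5)/3.8-.5)
P=[((770,25),(134,-150),38),((28,207),(40,201),38),((15,375),(-40,201),38),((768,240),(29,-150),38),((768,367),(-29,-150),38),((770,212),(44,-150),38),((447,205),(38,0),37),((445,380),(-38,0),37)]
W=np.array([ray(f(p),z,'top')[:2] for p,_,z in P]);L=np.array([q for _,q,_ in P])
def r(v):
    c,s=np.cos(v[2]),np.sin(v[2]);return (L@np.array([[c,s],[-s,c]])+v[:2]-W)
s=least_squares(lambda v:r(v).ravel(),[500,0,0],loss='soft_l1');print(s.x);print(r(s.x).round(1))
v=s.x;c,sn=np.cos(v[2]),np.sin(v[2])
inv=lambda w:np.array([[c,sn],[-sn,c]])@(w[:2]-v[:2])
for p in((590,297),(590,248),(590,347),(548,297),(633,297)): print(p,inv(ray(f(p),26,'top')))
i=viewer.camera_info('top')['camera_from_world'];print(-i[:3,:3].T@i[:3,3])
i=viewer.camera_info('wrist')['camera_from_world'];print(-i[:3,:3].T@i[:3,3],i[2,:3])
print(monitor.state()['t'])
E
```

```text
[ 5.48602265e+02  5.37450338e+01 -4.69123596e-02]
[[ 0.7 -0.4]
 [ 0.1  1.3]
 [ 0.2  1.9]
 [-0.6 -1.8]
 [-0.  -1.9]
 [ 1.3 -0.9]
 [-5.8  0.2]
 [-0.1  2. ]]
(590, 297) [  3.59386794 -67.03280978]
(590, 248) [ 26.84673238 -66.59378851]
(590, 347) [-19.8565289  -67.48037677]
(548, 297) [  3.23779341 -47.49779492]
(633, 297) [  3.95804505 -86.99752552]
[435.00577827 -12.81860661 685.85910062]
[163.51466515 605.97786597 384.65356783] [ 0.23531022 -0.09431109 -0.96733372]
0.1
```

```bash
cat >> h.py <<'E'
O=np.array([548.6,53.75]);G=-.0469
E_=np.array([[np.cos(G),np.sin(G)],[-np.sin(G),np.cos(G)]]) # rows: tray axes in world
def t2w(p): return O+np.asarray(p)@E_
def w2t(w): return E_@(np.asarray(w)[:2]-O)
def now():
    s=monitor.state();R=cv2.Rodrigues
    yaw=s['tcp_rot'][2];phi=(np.pi+G-yaw+np.pi)%(2*np.pi)-np.pi
    p=w2t(s['eef_pos']);sep=s['opening']*95.1+12
    n=np.array([np.sin(phi),np.cos(phi)])
    return s,p,phi,sep,p+n*sep/2,p-n*sep/2
def show():
    s,p,phi,sep,A,B=now()
    print('t %.2f tcp %s z %.1f phi %.3f open %.1f A %s B %s F %s grip %.1f'%(s['t'],p.round(1),s['eef_pos'][2],phi,sep-12,A.round(1),B.round(1),s['ft_force'].round(1),s['grip_force']))
def plan(A,B,z,n):
    """rows bringing the finger centres to A,B (tray) in n equal rows"""
    A,B=np.float64(A),np.float64(B);s,p,phi,*_=now();d=A-B
    ph1=np.arctan2(d[0],d[1]);dp=((A+B)/2-p)/n;dt=(ph1-phi)/n
    print('claw %.1f phi %.3f'%(np.hypot(*d)-12,ph1))
    rows=[]
    for k in range(n):
        f=phi+k*dt
        rows.append([(-np.cos(f)*dp[0]+np.sin(f)*dp[1])/150,(np.sin(f)*dp[0]+np.cos(f)*dp[1])/150,(s['eef_pos'][2]-z)/n/150,dt/(np.pi/2)])
    print(np.round(rows,3).tolist())
E
python3 -c "
from h import *
show();plan((3,-17),(3,-124),150,14)"
```

```text
t 0.10 tcp [-343.1  511.7] z 214.1 phi 0.330 open 95.1 A [-325.8  562.4] B [-360.5  461. ] F [-0.3  0.3 -0.2] grip 0.0
claw 95.0 phi 0.000
[[-0.246, -0.209, 0.031, -0.015], [-0.241, -0.215, 0.031, -0.015], [-0.236, -0.22, 0.031, -0.015], [-0.23, -0.226, 0.031, -0.015], [-0.225, -0.231, 0.031, -0.015], [-0.219, -0.236, 0.031, -0.015], [-0.214, -0.241, 0.031, -0.015], [-0.208, -0.246, 0.031, -0.015], [-0.202, -0.251, 0.031, -0.015], [-0.196, -0.256, 0.031, -0.015], [-0.19, -0.26, 0.031, -0.015], [-0.184, -0.265, 0.031, -0.015], [-0.178, -0.269, 0.031, -0.015], [-0.171, -0.273, 0.031, -0.015]]
```

>>> {"api": "move_arm", "payload": {
  "moves": [-0.24,-0.21,0,-0.015,-0.24,-0.21,0,-0.015,-0.235,-0.22,0,-0.015,-0.23,-0.225,0,-0.015,-0.225,-0.23,0,-0.015,-0.22,-0.235,0,-0.015,-0.215,-0.24,0,-0.015,-0.21,-0.245,0,-0.015,-0.2,-0.25,0,-0.015,-0.195,-0.255,0,-0.015],
  "claw": 95
}}

```text
t: 1.35
eef_pos: [457.3, 154.8, 214.5]
tcp_rot: [3.142, -0.0, 3.001]
ft_force: [-0.2, 0.6, -0.9]
opening: 1.004
grip_force: 0.0
```

```bash
python3 -c "
from h import *
show();plan((3,-17),(3,-124),130,6)"
```

```text
t 1.35 tcp [-95.9  96.7] z 214.5 phi 0.093 open 95.5 A [-90.9 150.2] B [-101.    43.2] F [-0.2  0.6 -0.9] grip 0.0
claw 95.0 phi 0.000
[[-0.127, -0.175, 0.094, -0.01], [-0.124, -0.177, 0.094, -0.01], [-0.121, -0.179, 0.094, -0.01], [-0.118, -0.18, 0.094, -0.01], [-0.116, -0.182, 0.094, -0.01], [-0.113, -0.184, 0.094, -0.01]]
```

>>> {"api": "move_arm", "payload": {
  "moves": [-0.127,-0.175,0.094,-0.01,-0.124,-0.177,0.094,-0.01,-0.121,-0.179,0.094,-0.01,-0.118,-0.18,0.094,-0.01,-0.116,-0.182,0.094,-0.01,-0.113,-0.184,0.094,-0.01,0,0,0,0,0,0,0,0]
}}

```text
t: 2.35
eef_pos: [547.3, -15.0, 130.0]
tcp_rot: [3.141, -0.001, 3.094]
ft_force: [-0.4, 0.0, -0.5]
opening: 0.998
grip_force: 0.0
```

```bash
python3 -c "
from h import *
show();plan((3,-17),(3,-124),10,4)
a=viewer.read_camera('wrist');b=viewer.read_camera('scene')
cv2.imwrite('pics/w1.png',np.vstack([a,b])[:,:,::-1][:, :])
cv2.imwrite('pics/w1.png',cv2.resize(np.hstack([a,b]),(800,300),interpolation=cv2.INTER_AREA)[:,:,::-1])"
```

```text
t 2.35 tcp [  2.  -68.8] z 130.0 phi 0.000 open 94.9 A [  2.  -15.3] B [   1.9 -122.2] F [-0.4  0.  -0.5] grip 0.0
claw 95.0 phi 0.000
[[-0.002, -0.003, 0.2, -0.0], [-0.002, -0.003, 0.2, -0.0], [-0.002, -0.003, 0.2, -0.0], [-0.002, -0.003, 0.2, -0.0]]
```

View pics/w1.png

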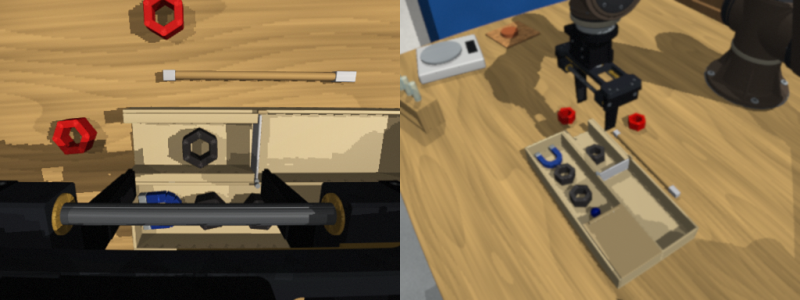

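Wrist view: nut at about (200,147) in the half-scale picture, shut flap from about (259,112) to (257,184), both fingers clear of them. I'll cross-check against the tray fit.

```bash
python3 -c "
from h import *
k=1.28
for n,p,z in(('nut',(200,146.5),26),('nutL',(182,146.5),26),('nutR',(218,146.5),26),('tip',(260,113),37),('hinge',(256.5,184),37),('lane-x end',(133,122),38),('lane+x end',(133,175),38)): print(n,w2t(ray((p[0]*k,p[1]*k),z,'wrist')).round(1))
a=cv2.imread('pics/w1.png')"
```

```text
nut [ -0.6 -67.4]
nutL [ -0.5 -88.5]
nutR [ -0.6 -46.3]
tip [-41.   -2.3]
hinge [42.  -0.9]
lane-x end [ -31.1 -140.9]
lane+x end [  30.6 -145. ]
```

>>> {"api": "move_arm", "payload": {
  "moves": [0,-0.005,0.2,0,0,-0.005,0.2,0,0,0,0.2,0,0,0,0.18,0,0,0,0,0,0,0,0,0]
}}

```text
t: 3.2
eef_pos: [548.1, -16.6, 14.1]
tcp_rot: [-3.142, 0.001, 3.095]
ft_force: [-0.4, -0.2, -0.3]
opening: 0.998
grip_force: 0.0
```

```bash
python3 -c "
from h import *
show();plan((8,58),(3,-49),12,8)
"
```

```text
t 3.20 tcp [  2.8 -70.3] z 14.1 phi -0.001 open 94.9 A [  2.7 -16.8] B [   2.8 -123.7] F [-0.4 -0.2 -0.3] grip 0.0
claw 95.1 phi 0.047
[[-0.002, 0.062, 0.002, 0.004], [-0.002, 0.062, 0.002, 0.004], [-0.002, 0.062, 0.002, 0.004], [-0.001, 0.062, 0.002, 0.004], [-0.001, 0.062, 0.002, 0.004], [-0.0, 0.062, 0.002, 0.004], [-0.0, 0.062, 0.002, 0.004], [0.0, 0.062, 0.002, 0.004]]
```

>>> {"api": "move_arm", "payload": {
  "moves": [0,0.06,0,0,0,0.06,0,0,0,0.06,0,0,0,0.04,0,0,0,0.03,0,0,0,0.03,0,0,0,0.03,0,0,0,0,0,0]
}}

```text
t: 4.2
eef_pos: [549.6, 29.9, 12.9]
tcp_rot: [3.141, -0.0, 3.095]
ft_force: [-1.7, -0.1, 1.1]
opening: 0.997
grip_force: 0.6
```

```bash
python3 -c "
from h import *
show();plan((6,58),(3,-49),14,8)
a=viewer.read_camera('wrist');b=viewer.read_camera('top')[100:250,100:350]
cv2.imwrite('pics/w2.png',np.hstack([a,cv2.resize(b,(640,384))])[:,:,::-1][:,:800] if 0 else cv2.resize(np.hstack([a[:,:],cv2.resize(b,(640,384))]),(800,267),interpolation=cv2.INTER_AREA)[:,:,::-1])"
```

```text
t 4.20 tcp [  2.2 -23.8] z 12.9 phi -0.000 open 94.8 A [ 2.2 29.6] B [  2.2 -77.1] F [-1.7 -0.1  1.1] grip 0.6
claw 95.0 phi 0.028
[[-0.002, 0.024, -0.001, 0.002], [-0.002, 0.024, -0.001, 0.002], [-0.002, 0.024, -0.001, 0.002], [-0.002, 0.024, -0.001, 0.002], [-0.002, 0.024, -0.001, 0.002], [-0.002, 0.024, -0.001, 0.002], [-0.001, 0.024, -0.001, 0.002], [-0.001, 0.024, -0.001, 0.002]]
```

View pics/w2.png

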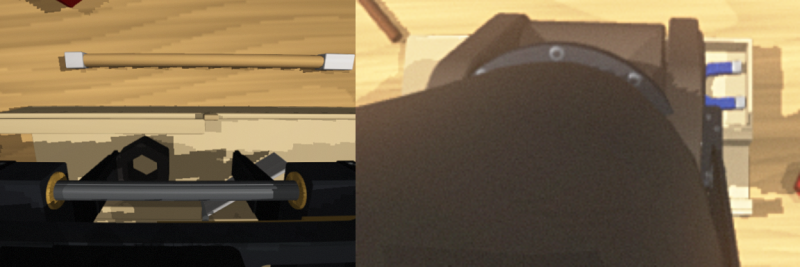

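Wrist view: the right finger holds the flap part open, and the nut sits flush against the left finger. I'll keep pushing flush, drifting slightly toward −x.

>>> {"api": "move_arm", "payload": {
  "moves": [0.004,0.03,0,0,0.005,0.03,0,0,0.005,0.03,0,0,0.005,0.03,0,0,0.005,0.03,0,0,0.005,0.025,0,0,0,0.01,0,0,0,0,0,0]
}}

```text
t: 5.3
eef_pos: [546.8, 57.6, 13.1]
tcp_rot: [3.141, -0.0, 3.095]
ft_force: [-0.6, 0.3, -0.6]
opening: 1.001
grip_force: 0.4
```

```bash
python3 -c "
from h import *
show()
a=viewer.read_camera('wrist');b=viewer.read_camera('scene')[100:340,130:450]
cv2.imwrite('pics/w3.png',cv2.resize(np.hstack([a,cv2.resize(b,(512,384))]),(800,300),interpolation=cv2.INTER_AREA)[:,:,::-1])"
```

```text
t 5.30 tcp [-2.   3.8] z 13.1 phi -0.000 open 95.2 A [-2.  57.4] B [ -2.  -49.8] F [-0.6  0.3 -0.6] grip 0.4
```

View pics/w3.png

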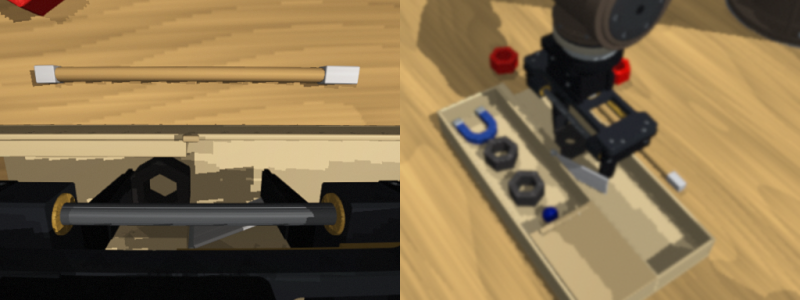

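```bash
python3 -c "
from h import *
k=1.28
for p in((163.5,184),(163,158)): print(w2t(ray((p[0]*k,p[1]*k),26,'wrist')).round(1))
"
```

```text
[ -6.9 -21.8]
[-25.9 -21.5]
```

```bash
python3 -c "
from h import *
plan((22,52),(6,-54),13,5)
"
```

```text
claw 95.2 phi 0.150
[[-0.021, -0.006, 0.0, 0.019], [-0.022, -0.006, 0.0, 0.019], [-0.022, -0.005, 0.0, 0.019], [-0.022, -0.004, 0.0, 0.019], [-0.022, -0.004, 0.0, 0.019]]
```

>>> {"api": "move_arm", "payload": {
  "moves": [0,-0.027,0,0,-0.022,0,0,0.019,-0.022,0,0,0.019,-0.022,0,0,0.019,-0.022,0,0,0.019,-0.022,0,0,0.019,0,0,0,0]
}}

```text
t: 6.28
eef_pos: [563.2, 51.6, 13.0]
tcp_rot: [3.141, 0.0, 2.945]
ft_force: [-0.8, 1.2, -0.8]
opening: 0.998
grip_force: 0.6
```

```bash
python3 -c "
from h import *
show();plan((23,74),(5.5,-32),13,5)
"
```

```text
t 6.28 tcp [14.6 -1.4] z 13.0 phi 0.150 open 94.9 A [22.6 51.5] B [  6.7 -54.3] F [-0.8  1.2 -0.8] grip 0.6
claw 95.4 phi 0.164
[[0.005, 0.029, -0.0, 0.002], [0.005, 0.029, -0.0, 0.002], [0.005, 0.029, -0.0, 0.002], [0.005, 0.029, -0.0, 0.002], [0.005, 0.029, -0.0, 0.002]]
```

>>> {"api": "move_arm", "payload": {
  "moves": [0.006,0.03,0,0.002,0.006,0.03,0,0.002,0.005,0.03,0,0.002,0.005,0.03,0,0.002,0.005,0.025,0,0.002,0,0,0,0]
}}

```text
t: 7.02
eef_pos: [563.4, 74.2, 13.0]
tcp_rot: [3.141, 0.0, 2.93]
ft_force: [-1.5, 0.8, -0.4]
opening: 1.001
grip_force: 0.6
```

```bash
python3 -c "
from h import *
show()
a=viewer.read_camera('wrist');b=viewer.read_camera('scene')[100:340,130:450]
cv2.imwrite('pics/w4.png',cv2.resize(np.hstack([a,cv2.resize(b,(512,384))]),(800,300),interpolation=cv2.INTER_AREA)[:,:,::-1])"
```

```text
t 7.03 tcp [13.8 21.1] z 13.0 phi 0.165 open 95.2 A [22.6 74. ] B [  5.  -31.8] F [-1.5  0.8 -0.4] grip 0.6
```

View pics/w4.png

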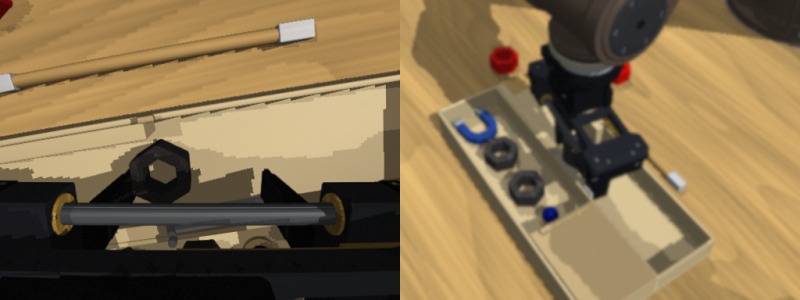

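```bash
python3 -c "
from h import *
k=1.28
for p in((162,172),(160,141),(190,152),(189,188)): print(w2t(ray((p[0]*k,p[1]*k),26,'wrist')).round(1))
"
```

```text
[-3.9 -2.8]
[-25.6   0.3]
[-14.8  18.8]
[10.9 13.6]
```

```bash
cat >> h.py <<'E'
def planc(A,c,n,z=13):
    """as plan, with B's leading corner (-x end of the pad) at c"""
    A,c=np.float64(A),np.float64(c);B=c-[0,8]
    for _ in range(60):
        d=A-B;d/=np.hypot(*d);B=c-6*d-10*np.array([-d[1],d[0]])
    print('B',B.round(1));plan(A,B,z,n)
def cor():
    s,p,phi,sep,A,B=now();m=np.array([np.sin(phi),np.cos(phi)]);return B+6*m+10*np.array([-m[1],m[0]])
E
python3 -c "
from h import *
print(cor())
for c in((-6.5,-12),(-9,0),(-11.5,12),(-14,24)): planc((23,74),c,4)"
```

```text
[ -3.82080638 -24.25588997]
B [  1.9 -20. ]
claw 84.4 phi 0.220
[[0.004, 0.01, 0.0, 0.009], [0.004, 0.01, 0.0, 0.009], [0.004, 0.01, 0.0, 0.009], [0.004, 0.01, 0.0, 0.009]]
B [-1.1 -8.6]
claw 74.0 phi 0.284
[[0.008, 0.019, 0.0, 0.019], [0.008, 0.018, 0.0, 0.019], [0.009, 0.018, 0.0, 0.019], [0.01, 0.018, 0.0, 0.019]]
B [-4.3  2.8]
claw 64.2 phi 0.366
[[0.012, 0.028, 0.0, 0.032], [0.014, 0.027, 0.0, 0.032], [0.015, 0.026, 0.0, 0.032], [0.016, 0.025, 0.0, 0.032]]
B [-7.9 14.1]
claw 55.4 phi 0.476
[[0.017, 0.036, 0.0, 0.049], [0.019, 0.035, 0.0, 0.049], [0.022, 0.033, 0.0, 0.049], [0.025, 0.032, 0.0, 0.049]]
```

>>> {"api": "move_arm", "payload": {
  "moves": [0.004,0.01,0,0.009,0.004,0.01,0,0.009,0.004,0.01,0,0.009,0.004,0.01,0,0.009,0,0,0,0],
  "claw": 84
}}

```text
t: 7.75
eef_pos: [562.2, 80.2, 13.0]
tcp_rot: [-3.142, -0.0, 2.873]
ft_force: [-1.6, -1.5, -0.2]
opening: 0.884
grip_force: 1.1
```

>>> {"api": "move_arm", "payload": {
  "moves": [0.005,0.009,0,0.01,0.005,0.009,0,0.01,0.005,0.009,0,0.01,0.005,0.009,0,0.01,0,0,0,0],
  "claw": 74
}}

```text
t: 8.38
eef_pos: [561.0, 86.3, 13.0]
tcp_rot: [3.142, -0.0, 2.81]
ft_force: [-2.1, -1.6, 0.2]
opening: 0.776
grip_force: 0.9
```

```bash
python3 -c "
from h import *
show();print(cor())
planc((23,74),(-12,12),4);planc((23,74),(-14,24),4)
a=viewer.read_camera('wrist');b=viewer.read_camera('scene')[140:340,180:447]
cv2.imwrite('pics/w5.png',cv2.resize(np.hstack([a,cv2.resize(b,(512,384))]),(800,300),interpolation=cv2.INTER_AREA)[:,:,::-1])"
```

```text
t 8.38 tcp [10.9 33.1] z 13.0 phi 0.285 open 73.8 A [22.9 74.3] B [-1.2 -8.1] F [-2.1 -1.6  0.2] grip 0.9
[-9.07290811  0.4422883 ]
B [-4.9  2.8]
claw 64.5 phi 0.373
[[0.005, 0.008, 0.0, 0.014], [0.006, 0.008, 0.0, 0.014], [0.006, 0.007, 0.0, 0.014], [0.006, 0.007, 0.0, 0.014]]
B [-7.9 14.1]
claw 55.4 phi 0.476
[[0.01, 0.016, 0.0, 0.03], [0.011, 0.015, 0.0, 0.03], [0.012, 0.015, 0.0, 0.03], [0.013, 0.014, 0.0, 0.03]]
```

View pics/w5.png

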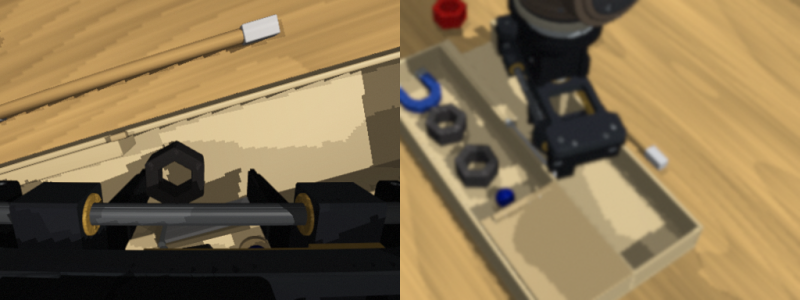

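```bash
cat >> h.py <<'E'
def nut(guess,im=None,r=9):
    """hexagon fit of the nut's top face (z 26) in the wrist picture: dark ring, bright just outside on the free side"""
    i=viewer.camera_info('wrist')
    if im is None: im=viewer.read_camera('wrist')
    g=cv2.GaussianBlur(cv2.cvtColor(im,cv2.COLOR_RGB2GRAY),(3,3),0).astype(np.float32)
    T=i['camera_from_world'];rv=cv2.Rodrigues(T[:3,:3])[0]
    def samp(q):
        w=np.c_[t2w(q),np.full(len(q),26.)]
        uv=cv2.projectPoints(w,rv,T[:3,3],i['K'],i['dist_coeffs'])[0][:,0].astype(np.float32)
        return cv2.remap(g,uv[:,0].reshape(1,-1),uv[:,1].reshape(1,-1),cv2.INTER_LINEAR)[0]
    a=np.radians(np.arange(0,360,6));best=(-1e9,)
    for ps in np.radians(np.arange(-30,30,5)):
        h=20.5/np.cos((a-ps+np.pi/6)%(np.pi/3)-np.pi/6)
        u=np.c_[np.cos(a),np.sin(a)]
        xs=np.arange(-r,r+1,1.)
        for x in xs:
            for y in xs:
                c=np.array(guess)+[x,y]
                q=np.vstack([c+u*(h-2.5)[:,None],c+u*(h+2.5)[:,None]])
                v=samp(q);m=len(a);e=np.clip(v[m:]-v[:m],-20,60).mean()
                if e>best[0]: best=(e,c.round(1),np.degrees(ps))
    return best
E
python3 -c "
from h import *
k=1.28
for p in((175,141),(204,154),(203,190),(147,158)): print(w2t(ray((p[0]*k,p[1]*k),26,'wrist')).round(1))
import time;t=time.time();a=cv2.imread('pics/w5.png')
print(nut((-9,21)),time.time()-t);show()
"
```

```text
[-27.7  26.9]
[-13.6  43. ]
[11.6 35.1]
[-21.7   5. ]
(np.float32(43.93799), array([-4., 20.]), np.float64(14.999999999999998)) 0.8713083267211914
t 8.53 tcp [10.9 33. ] z 13.0 phi 0.284 open 73.8 A [23.  74.2] B [-1.1 -8.2] F [-2.3 -0.4 -1.3] grip 1.0
```

```bash
python3 -c "
from h import *
planc((23,72),(3,-9),5)"
```

```text
B [ 12.2 -16.2]
claw 76.8 phi 0.122
[[-0.01, -0.004, 0.0, -0.021], [-0.01, -0.004, 0.0, -0.021], [-0.01, -0.005, 0.0, -0.021], [-0.01, -0.005, 0.0, -0.021], [-0.01, -0.005, 0.0, -0.021]]
```

>>> {"api": "move_arm", "payload": {
  "moves": [0,-0.03,0,0,-0.01,0,0,-0.02,-0.01,0,0,-0.02,-0.01,0,0,-0.02,-0.01,0,0,-0.02,-0.01,0,0,-0.021,0,0,0,0],
  "claw": 77
}}

```text
t: 9.4
eef_pos: [566.9, 79.9, 13.0]
tcp_rot: [3.142, -0.0, 2.97]
ft_force: [-1.7, -1.2, 0.5]
opening: 0.813
grip_force: 0.6
```

```bash
python3 -c "
from h import *
show();print(cor(),nut((-5,21)));planc((23,74),(3,10),5)"
```

```text
t 9.40 tcp [17.1 27. ] z 13.0 phi 0.125 open 77.3 A [22.6 71.3] B [ 11.5 -17.3] F [-1.7 -1.2  0.5] grip 0.6
[  2.334951   -10.07225351] (np.float32(59.634277), array([-3., 19.]), np.float64(14.999999999999998))
B [12.   2.5]
claw 60.3 phi 0.153
[[0.001, 0.015, -0.0, 0.004], [0.001, 0.015, -0.0, 0.004], [0.001, 0.015, -0.0, 0.004], [0.001, 0.015, -0.0, 0.004], [0.002, 0.015, -0.0, 0.004]]
```

```bash
python3 -c "
from h import *
planc((23,73),(1,8),5)"
```

```text
B [9.8 0.3]
claw 61.9 phi 0.180
[[0.002, 0.013, -0.0, 0.007], [0.003, 0.013, -0.0, 0.007], [0.003, 0.013, -0.0, 0.007], [0.003, 0.013, -0.0, 0.007], [0.003, 0.013, -0.0, 0.007]]
```

>>> {"api": "move_arm", "payload": {
  "moves": [0.005,0.013,0,0.01,0.004,0.013,0,0.01,0.002,0.013,0,0.007,0.002,0.013,0,0.005,0.002,0.013,0,0.005,0,0,0,0],
  "claw": 62
}}

```text
t: 10.2
eef_pos: [566.4, 90.0, 13.0]
tcp_rot: [3.142, -0.0, 2.911]
ft_force: [-2.9, -1.0, -0.5]
opening: 0.649
grip_force: 1.0
```

```bash
python3 -c "
from h import *
show();print(cor(),nut((-5,27)));planc((23,74),(1,18),5)"
```

```text
t 10.20 tcp [16.1 37.1] z 13.0 phi 0.184 open 61.8 A [22.9 73.4] B [9.4 0.8] F [-2.9 -1.  -0.5] grip 1.0
[0.64372348 8.56061902] (np.float32(54.123306), array([-5., 30.]), np.float64(10.0))
B [ 9.6 10.1]
claw 53.3 phi 0.207
[[0.001, 0.007, -0.0, 0.003], [0.001, 0.006, -0.0, 0.003], [0.001, 0.006, -0.0, 0.003], [0.001, 0.006, -0.0, 0.003], [0.001, 0.006, -0.0, 0.003]]
```

```bash
python3 -c "
from h import *
planc((23,74),(3.5,19),5)"
```

```text
B [12.4 11.4]
claw 51.5 phi 0.169
[[-0.001, 0.008, -0.0, -0.002], [-0.001, 0.008, -0.0, -0.002], [-0.001, 0.008, -0.0, -0.002], [-0.001, 0.008, -0.0, -0.002], [-0.001, 0.008, -0.0, -0.002]]
```

>>> {"api": "move_arm", "payload": {
  "moves": [-0.005,-0.01,0,-0.005,-0.005,0,0,-0.005,0,0.012,0,0,0.001,0.012,0,0,0.002,0.013,0,0,0.002,0.013,0,0,0,0,0,0],
  "claw": 51.5
}}

```text
t: 11.12
eef_pos: [568.5, 95.9, 13.0]
tcp_rot: [3.141, -0.0, 2.927]
ft_force: [-2.5, -1.8, -0.5]
opening: 0.543
grip_force: 1.6
```

```bash
python3 -c "
from h import *
show();print(cor(),nut((-7,41)));planc((23,76),(3,30),5)"
```

```text
t 11.12 tcp [17.9 43. ] z 13.0 phi 0.168 open 51.6 A [23.2 74.4] B [12.6 11.6] F [-2.5 -1.8 -0.5] grip 1.6
[ 3.73233225 19.20302693] (np.float32(54.97269), array([-5., 40.]), np.float64(20.0))
B [11.5 22.1]
claw 43.2 phi 0.209
[[0.002, 0.008, -0.0, 0.005], [0.002, 0.008, -0.0, 0.005], [0.002, 0.008, -0.0, 0.005], [0.002, 0.008, -0.0, 0.005], [0.002, 0.008, -0.0, 0.005]]
```

```bash
python3 -c "
from h import *
im=viewer.read_camera('wrist');i=viewer.camera_info('wrist');T=i['camera_from_world']
def pr(q,z): return cv2.projectPoints(np.c_[t2w(q),np.full(len(q),float(z))],cv2.Rodrigues(T[:3,:3])[0],T[:3,3],i['K'],i['dist_coeffs'])[0][:,0]
print(nut((-6,40),im))
s=1.55;o=cv2.resize(im,None,fx=s,fy=s,interpolation=cv2.INTER_CUBIC)
o=np.ascontiguousarray(o)
b,c,p=nut((-6,40),im);a=p+np.pi*0;a=np.radians(p)+np.pi/6+np.arange(6)*np.pi/3
cv2.polylines(o,[(pr(c+23.5*np.c_[np.cos(a),np.sin(a)],26)*s).astype(int)],True,(255,0,0),1)
cv2.polylines(o,[(pr([(-40,0),(-40,201),(40,201)],38)*s).astype(int)],False,(0,255,0),1)
cv2.imwrite('pics/w6.png',o[100:560,:,::-1])"
```

```text
(np.float32(54.940414), array([-5., 40.]), np.float64(20.0))
```

View pics/w6.png

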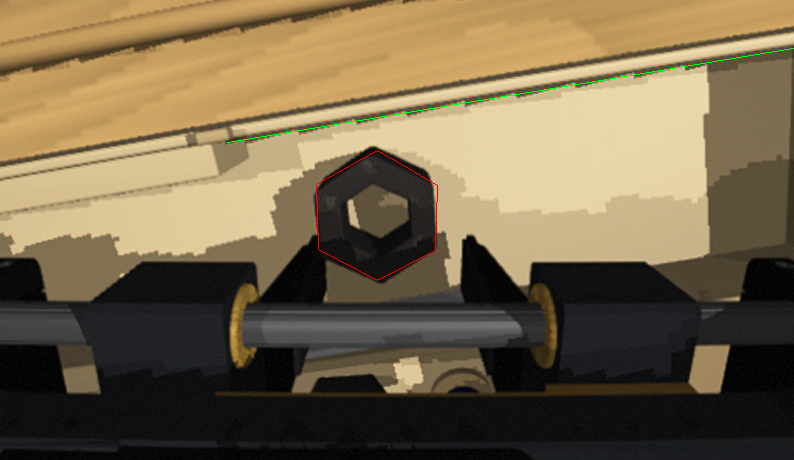

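Wrist view: the fitted hexagon and pen-wall line overlay the picture well, with the nut at tray (-5,40). The left finger is at the nut's rear right corner. I'll push on its slanted rear-right flat to drive it toward the −x side, so it clears the holding finger.

```bash
python3 -c "
from h import *
planc((23,73),(9,16),4)"
```

```text
B [18.6  9.3]
claw 51.8 phi 0.070
[[-0.005, -0.002, 0.0, -0.016], [-0.005, -0.002, 0.0, -0.016], [-0.005, -0.002, 0.0, -0.016], [-0.005, -0.003, 0.0, -0.016]]
```

>>> {"api": "move_arm", "payload": {
  "moves": [0,-0.03,0,0,-0.006,0.003,0,-0.016,-0.006,0.003,0,-0.016,-0.006,0.003,0,-0.016,-0.006,0.004,0,-0.016,0,0,0,0]
}}

```text
t: 11.98
eef_pos: [571.4, 92.6, 13.0]
tcp_rot: [3.142, -0.0, 3.028]
ft_force: [-2.7, -1.7, -0.3]
opening: 0.542
grip_force: 1.5
```

```bash
python3 -c "
from h import *
show();print(cor(),nut((-5,40)));planc((23,73),(8.5,24),4);planc((23,74),(-1,35),6)"
```

```text
t 11.97 tcp [21.  39.8] z 13.0 phi 0.067 open 51.6 A [23.1 71.5] B [18.9  8.1] F [-2.7 -1.7 -0.3] grip 1.5
[ 9.29201445 14.79133021] (np.float32(59.66644), array([-5., 40.]), np.float64(25.0))
B [17.9 17.1]
claw 44.1 phi 0.091
[[0.001, 0.009, -0.0, 0.004], [0.002, 0.009, -0.0, 0.004], [0.002, 0.009, -0.0, 0.004], [0.002, 0.009, -0.0, 0.004]]
B [ 6.5 26.1]
claw 38.7 phi 0.332
[[0.008, 0.011, -0.0, 0.028], [0.008, 0.011, -0.0, 0.028], [0.009, 0.01, -0.0, 0.028], [0.009, 0.01, -0.0, 0.028], [0.009, 0.009, -0.0, 0.028], [0.01, 0.009, -0.0, 0.028]]
```

>>> {"api": "move_arm", "payload": {
  "moves": [0.001,0.009,0,0.004,0.002,0.009,0,0.004,0.002,0.009,0,0.004,0.002,0.009,0,0.004,0,0,0,0],
  "claw": 44
}}

```text
t: 12.65
eef_pos: [571.2, 98.0, 13.0]
tcp_rot: [3.142, 0.0, 3.002]
ft_force: [-3.0, -1.8, -0.2]
opening: 0.466
grip_force: 1.6
```

```bash
python3 -c "
from h import *
show();print(cor(),nut((-5,40)));planc((23,74),(3.5,30),4)"
```

```text
t 12.65 tcp [20.5 45.3] z 13.0 phi 0.093 open 44.3 A [23.1 73.3] B [17.9 17.2] F [-3.  -1.8 -0.2] grip 1.6
[ 8.48192911 24.11039845] (np.float32(57.49468), array([-6., 43.]), np.float64(25.0))
B [12.  22.1]
claw 41.1 phi 0.208
[[0.005, 0.004, 0.0, 0.018], [0.005, 0.004, 0.0, 0.018], [0.006, 0.004, 0.0, 0.018], [0.006, 0.004, 0.0, 0.018]]
```

>>> {"api": "move_arm", "payload": {
  "moves": [0.006,0.007,0,0.02,0.006,0.007,0,0.02,0.007,0.006,0,0.02,0.007,0.006,0,0.02,0,0,0,0],
  "claw": 41
}}

```text
t: 13.32
eef_pos: [568.0, 102.7, 13.0]
tcp_rot: [3.141, 0.0, 2.876]
ft_force: [-1.3, -0.4, 0.2]
opening: 0.432
grip_force: 0.8
```

```bash
python3 -c "
from h import *
show();print(cor(),nut((-10,47)));planc((23,74),(-3,37),4)"
```

```text
t 13.32 tcp [17.1 49.8] z 13.0 phi 0.219 open 41.1 A [22.9 75.7] B [11.4 23.9] F [-1.3 -0.4  0.2] grip 0.8
[ 2.90744552 31.92318497] (np.float32(54.14489), array([-12.,  50.]), np.float64(25.0))
B [ 4.  27.7]
claw 38.1 phi 0.390
[[0.006, 0.0, 0.0, 0.027], [0.006, 0.0, 0.0, 0.027], [0.006, -0.0, 0.0, 0.027], [0.006, -0.0, 0.0, 0.027]]
```

>>> {"api": "move_arm", "payload": {
  "moves": [0.004,0.004,0,0.02,0.004,0.004,0,0.02,0.005,0.004,0,0.02,0,0,0,0],
  "claw": 39
}}

```text
t: 13.88
eef_pos: [566.6, 105.0, 13.0]
tcp_rot: [3.141, -0.0, 2.782]
ft_force: [-3.0, 3.5, 0.2]
opening: 0.412
grip_force: 1.8
```

```bash
python3 -c "
from h import *
show();print(cor(),nut((-14,53)));planc((23,75),(-12,22),5);planc((23,75),(-12,32),5)"
```

```text
t 13.88 tcp [15.5 52.1] z 13.0 phi 0.313 open 39.2 A [23.4 76.4] B [ 7.7 27.7] F [-3.   3.5  0.2] grip 1.8
[-1.29170194e-02  3.64978010e+01] (np.float32(54.033577), array([-15.,  55.]), np.float64(25.0))
B [-5.4 12.4]
claw 56.7 phi 0.426
[[0.005, -0.013, 0.0, 0.014], [0.005, -0.013, 0.0, 0.014], [0.005, -0.014, 0.0, 0.014], [0.004, -0.014, 0.0, 0.014], [0.004, -0.014, 0.0, 0.014]]
B [-6.1 21.9]
claw 48.5 phi 0.502
[[0.008, -0.007, 0.0, 0.024], [0.007, -0.008, 0.0, 0.024], [0.007, -0.008, 0.0, 0.024], [0.007, -0.008, 0.0, 0.024], [0.006, -0.009, 0.0, 0.024]]
```

```bash
python3 -c "
from h import *
planc((23,75),(-13,29),5)"
```

```text
B [-7. 19.]
claw 51.5 phi 0.492
[[0.008, -0.01, 0.0, 0.023], [0.007, -0.01, 0.0, 0.023], [0.007, -0.01, 0.0, 0.023], [0.006, -0.01, 0.0, 0.023], [0.006, -0.01, 0.0, 0.023]]
```

>>> {"api": "move_arm", "payload": {
  "moves": [0,-0.03,0,0,0,-0.02,0,0,0.007,0,0,0.023,0.007,0,0,0.023,0.007,0,0,0.023,0.007,0,0,0.023,0.006,0,0,0.023,0,0,0,0],
  "claw": 51.5
}}

```text
t: 14.92
eef_pos: [559.4, 100.1, 13.1]
tcp_rot: [3.141, 0.0, 2.601]
ft_force: [-1.6, 1.7, -0.3]
opening: 0.542
grip_force: 1.1
```

```bash
python3 -c "
from h import *
show();print(cor(),nut((-15,55)));planc((23,75),(-13,36),4);planc((23,75.5),(-13,46),4);planc((23.2,76),(-13,56),4)"
```

```text
t 14.93 tcp [ 8.6 46.8] z 13.1 phi 0.494 open 51.5 A [23.7 74.7] B [-6.4 18.8] F [-1.6  1.7 -0.3] grip 1.1
[-12.37942319  28.82640258] (np.float32(55.630257), array([-14.,  55.]), np.float64(25.0))
B [-7.7 25.6]
claw 46.1 phi 0.556
[[0.004, 0.004, 0.0, 0.01], [0.004, 0.004, 0.0, 0.01], [0.004, 0.004, 0.0, 0.01], [0.005, 0.004, 0.0, 0.01]]
B [-8.9 35.1]
claw 39.5 phi 0.668
[[0.009, 0.011, 0.0, 0.028], [0.01, 0.011, 0.0, 0.028], [0.01, 0.011, 0.0, 0.028], [0.011, 0.01, 0.0, 0.028]]
B [-10.6  44.6]
claw 34.1 phi 0.822
[[0.014, 0.018, 0.0, 0.052], [0.016, 0.017, 0.0, 0.052], [0.017, 0.016, 0.0, 0.052], [0.018, 0.014, 0.0, 0.052]]
```

>>> {"api": "move_arm", "payload": {
  "moves": [0.008,0.008,0,0.02,0.008,0.008,0,0.02,0.008,0.008,0,0.02,0.008,0.008,0,0.02,0.002,0.003,0,0.015,0,0,0,0],
  "claw": 41
}}

```text
t: 15.72
eef_pos: [558.2, 107.2, 13.1]
tcp_rot: [3.141, -0.0, 2.452]
ft_force: [-0.8, -1.2, 0.0]
opening: 0.431
grip_force: 0.6
```

```bash
python3 -c "
from h import *
show();print(cor(),nut((-15,64)));planc((23,75.5),(-13,54),4);planc((23.2,76),(-13,63),4)"
```

```text
t 15.72 tcp [ 7.  53.8] z 13.1 phi 0.643 open 41.0 A [22.9 75. ] B [-8.8 32.6] F [-0.8 -1.2  0. ] grip 0.6
[-13.24838616  43.42342293] (np.float32(51.995815), array([-15.,  64.]), np.float64(25.0))
B [-10.2  42.7]
claw 34.7 phi 0.792
[[0.006, 0.006, 0.0, 0.024], [0.006, 0.006, 0.0, 0.024], [0.007, 0.006, 0.0, 0.024], [0.007, 0.006, 0.0, 0.024]]
B [-12.2  51.4]
claw 31.1 phi 0.963
[[0.012, 0.012, 0.0, 0.051], [0.013, 0.011, 0.0, 0.051], [0.014, 0.01, 0.0, 0.051], [0.014, 0.008, 0.0, 0.051]]
```

>>> {"api": "move_arm", "payload": {
  "moves": [0.006,0.006,0,0.024,0.006,0.006,0,0.024,0.007,0.006,0,0.024,0.007,0.006,0,0.024,0,0,0,0],
  "claw": 34.7
}}

```text
t: 16.4
eef_pos: [557.7, 112.5, 13.0]
tcp_rot: [3.141, -0.0, 2.302]
ft_force: [-1.5, -1.2, 0.2]
opening: 0.365
grip_force: 0.5
```

```bash
python3 -c "
from h import *
show();print(cor(),nut((-15,74)));planc((23.5,76),(-13,63),4);planc((24,77),(-13,72),4)"
```

```text
t 16.40 tcp [ 6.4 59.1] z 13.0 phi 0.793 open 34.8 A [23.  75.5] B [-10.3  42.7] F [-1.5 -1.2  0.2] grip 0.5
[-13.00993518  53.99579233] (np.float32(53.225685), array([-15.,  74.]), np.float64(25.0))
B [-12.3  51.4]
claw 31.4 phi 0.968
[[0.006, 0.005, 0.0, 0.028], [0.007, 0.004, 0.0, 0.028], [0.007, 0.004, 0.0, 0.028], [0.007, 0.004, 0.0, 0.028]]
B [-14.6  60.4]
claw 30.0 phi 1.165
[[0.013, 0.009, 0.0, 0.059], [0.014, 0.008, 0.0, 0.059], [0.015, 0.007, 0.0, 0.059], [0.015, 0.005, 0.0, 0.059]]
```

>>> {"api": "move_arm", "payload": {
  "moves": [0.006,0.005,0,0.028,0.007,0.004,0,0.028,0.007,0.004,0,0.028,0.007,0.004,0,0.028,0,0,0,0],
  "claw": 31.4
}}

```text
t: 17.08
eef_pos: [557.2, 117.3, 13.0]
tcp_rot: [3.141, -0.0, 2.127]
ft_force: [-0.9, 0.1, 0.3]
opening: 0.329
grip_force: 0.5
```

```bash
python3 -c "
from h import *
show();print(cor(),nut((-15,83)));planc((24,77),(-13,72),4);planc((24.5,78),(-13,80),8)"
```

```text
t 17.07 tcp [ 5.6 63.9] z 13.0 phi 0.968 open 31.3 A [23.5 76.1] B [-12.2  51.6] F [-0.9  0.1  0.3] grip 0.5
[-12.94263513  63.23785828] (np.float32(53.908333), array([-15.,  84.]), np.float64(20.0))
B [-14.6  60.4]
claw 30.0 phi 1.165
[[0.008, 0.003, 0.0, 0.031], [0.008, 0.003, 0.0, 0.031], [0.008, 0.003, 0.0, 0.031], [0.008, 0.002, 0.0, 0.031]]
B [-16.7  68.9]
claw 30.2 phi 1.355
[[0.007, 0.003, 0.0, 0.031], [0.008, 0.003, 0.0, 0.031], [0.008, 0.003, 0.0, 0.031], [0.008, 0.002, 0.0, 0.031], [0.008, 0.002, 0.0, 0.031], [0.008, 0.001, 0.0, 0.031], [0.008, 0.001, 0.0, 0.031], [0.008, 0.001, 0.0, 0.031]]
```

>>> {"api": "move_arm", "payload": {
  "moves": [0.007,0.003,0,0.031,0.008,0.003,0,0.031,0.008,0.003,0,0.031,0.008,0.002,0,0.031,0.008,0.002,0,0.031,0.008,0.001,0,0.031,0.008,0.001,0,0.031,0.008,0.001,0,0.031,0,0,0,0],
  "claw": 30.2
}}

```text
t: 18.25
eef_pos: [555.9, 127.0, 13.0]
tcp_rot: [3.142, -0.0, 1.737]
ft_force: [-0.2, 0.4, 0.0]
opening: 0.32
grip_force: 0.5
```

```bash
python3 -c "
from h import *
show();print(cor(),nut((-15,100)));planc((24.5,78),(-13,86),4)"
```

```text
t 18.25 tcp [ 3.9 73.5] z 13.0 phi 1.357 open 30.4 A [24.6 78. ] B [-16.9  69. ] F [-0.2  0.4  0. ] grip 0.5
[-13.10602376  80.02924026] (np.float32(55.78237), array([-12., 102.]), np.float64(20.0))
B [-18.5  75.7]
claw 31.0 phi 1.517
[[0.006, -0.0, 0.0, 0.026], [0.006, -0.0, 0.0, 0.026], [0.006, -0.001, 0.0, 0.026], [0.006, -0.001, 0.0, 0.026]]
```

>>> {"api": "move_arm", "payload": {
  "moves": [0.006,0,0,0.026,0.006,0,0,0.026,0.006,-0.001,0,0.026,0.006,-0.001,0,0.026,0,0,0,0],
  "claw": 31
}}

```text
t: 18.92
eef_pos: [555.2, 130.5, 13.0]
tcp_rot: [3.142, -0.0, 1.574]
ft_force: [-1.6, -0.5, -0.1]
opening: 0.327
grip_force: 0.5
```

```bash
python3 -c "
from h import *
show();print(cor(),nut((-13,108)))"
```

```text
t 18.93 tcp [ 3. 77.] z 13.0 phi 1.521 open 31.1 A [24.6 78. ] B [-18.5  75.9] F [-1.6 -0.5 -0.1] grip 0.5
[-12.99145379  86.16910047] (np.float32(54.641895), array([-11., 107.]), np.float64(20.0))
```

>>> {"api": "move_arm", "payload": {
  "moves": [-0.02,0,0,0,0,0,-0.3,0,0,0,-0.3,0,0,0,-0.3,0,0.35,0,-0.3,0,0.4,0,0,0,0.4,0,0,0,0.4,0,0,0,0.3,0,0,0,0,0,0,0]
}}

```text
t: 20.23
eef_pos: [554.2, 402.5, 188.2]
tcp_rot: [3.141, -0.0, 1.577]
ft_force: [-0.1, -0.5, 0.5]
opening: 0.324
grip_force: 0.0
```

>>> {"api": "move_arm", "payload": {
  "moves": [0,0,0,0,0,0,0,0,0,0,0,0,0,0,0,0,0,0,0,0,0,0,0,0,0,0,0,0,0,0,0,0]
}}

```text
t: 21.22
eef_pos: [554.7, 399.9, 188.7]
tcp_rot: [3.142, -0.0, 1.573]
ft_force: [0.2, 0.9, 0.8]
opening: 0.323
grip_force: 0.0
```

```bash
python3 -c "
from h import *
show()
a=viewer.read_camera('top')[100:240,110:350];b=viewer.read_camera('scene')[140:380,140:460]
cv2.imwrite('pics/w9.png',np.hstack([cv2.resize(a,(450,300)),cv2.resize(b,(350,300))])[:,:,::-1])"
```

```text
t 21.23 tcp [-10.1 346.1] z 188.7 phi 1.522 open 30.7 A [ 11.2 347.1] B [-31.4 345.1] F [0.2 0.9 0.8] grip 0.0
```

View pics/w9.png

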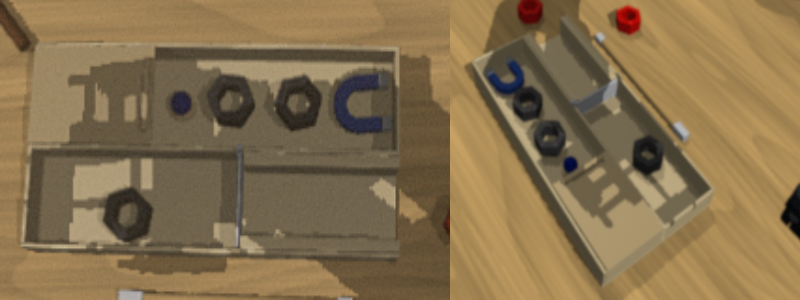

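The flap is fully shut at x≈240 and the nut lies flat in the pen at (128,213), clear of the sweep. The bystanders have not moved.

```bash
python3 -c "
from cell import order
print(order.job_done())"
```

```text
the job is handed in; nothing more can be done
None
```

Job handed in after about 21 s: the nut lies flat in the pen clear of the flap's sweep, the flap is fully shut behind it, and in the last pictures the spare nuts, magnet and pointer are where they were.

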